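Set the portion stop and bring the cake up to it

ROBOT

A 6-joint arm with a two-finger parallel gripper is mounted at the origin on a cart in front of the work surface, level with it; the furniture and walls round the work are solid. World frame = base frame: x ahead of the robot, y to its left, z up, the work surface at z = 0. Lengths are in m, angles in rad, forces in N, time in s.
With the tool pointing down it reaches from about 0.225 to 0.875 m from the base axis. Payload 3.4 kg.
Tool frame: the origin (TCP) lies midway between the tips of the shut fingers; the grasp point (between the pads) lies 19 mm behind it (pinch_z is the distance from the TCP to the grasp point, in m); z points along the fingers, y is the line along which they close (so a half turn about z gives the same grasp; the last joint's range is limited). The gripper opens to 85 mm and grips with 20 to 120 N. Pads are 22 mm wide; open, the fingers measure 114 mm over their backs; the gripper's body (76 mm by 85 mm) begins 54 mm behind the grasp point. The pads swing forward as they close: fully open they stand 13 mm farther back than shut.
Start: joints at [1.094, 0.276, 1.505, -0, 1.361, -0.121], TCP at [0.2, 0.539, 0.231] pointing down, gripper open.
Joint ranges: [-2.89, 2.89], [-0.75, 2.08], [0.22, 2.7], [-1.18, 4.32], [0.11, 2.71], [-2.7, 2.7]. Speed limits (rad/s): [2.57, 2.57, 3.14, 3.14, 3.14, 3.14].

INTERFACE

Orientations are given as a unit quaternion [w, x, y, z].
In Python, from rig import get_state, get_image, sign_off, pinch_z gives the robot as it stands.
- The arm moves only by the tool send_rows, never from a script. Its argument "steps" is one flat list of numbers, 5 for each row, row after row: the gripper's target within -1 to 1 (fully open at 1, half-way at 0, shut at -1), then the shift along the tool's x, y, z in cm, then the turn about the tool's z in degrees. In form: [gripper, x, y, z, roll, gripper, x, y, z, roll, ...]. A call has 1 to 12 rows; each row shifts and turns the commanded pose from where the row before left it, along the tool's axes as they then stand; what a row does not reach is not made up. A row lasts 1/10 s, in which the tool goes at most 50 mm and 8.59 degrees, less where a joint would pass 70% of its speed; a pose out of reach is approached as far as the arm can. A call is refused whole if a number of a shift passes 5 or a number of a turn 8.59, either way. A call with a gripper value outside its range is refused whole. The fingers move at their own pace and stop on an object; "newtons" is the grip in N (left out, the last holds). Time passes only in rows, so rows that do not move let the fingers close. It gives the time, the measured TCP pose, the force, the opening and the grip force at its end, in the units of the state.
- get_state(): the state, without advancing time (a new reading comes with each control period).
- get_image(name): name is "scene" or "top" or "wrist"; returns a dict with "color" (384x512x3 uint8, red, green, blue), "mtx" (3x3 intrinsics, pixels), "k1" (the pictures are not rectified: a ray, as slopes to the right and down, at radius r is drawn at 1 + k1 r^2 times it, then the intrinsics apply), "T" (4x4, takes a point from camera to world coordinates); the wrist camera has in their place "mount" (4x4, takes a point from camera to tool coordinates, whose origin is the TCP and whose axes are the flange's). Camera axes: x right, y down, z forward; pixel columns grow to the right and rows downward; lengths in m; the calibration is good to about 2 mm. A picture is of the moment at which its call begins: read the wrist's pose just before it. There is no depth.
- sign_off(): hands the job in; it is judged then, once.
The state is a dict: "clock": time; "qpos": joint angles; "qd": joint speeds; "effort": joint torques, N m; "position": TCP position; "ee_rot": TCP orientation; "contact_force": force on the tool from outside, world axes, zero at the start; "moment": the same for the moment, N m; "width": finger opening in m; "gripper_force": force on a finger pad.
Only numpy, scipy, OpenCV 4.12 (cv2) and the standard library are available. Lean on these libraries where they do the work, as an engineer would, in place of code of your own. Each camera call takes 0.05 s, during which the arm holds its last target. There are 200 camera calls.

TASK

Get the cake portioning board ready for cutting middle-sized portions. With the fingertips push the sliding stop along its notched bar, towards the knife slot, until its spring plunger drops into the middle one of the three notches; then gently push the cake along its channel, on between the knife guides, until its end rests against the stop, without shoving the stop out of that notch. Do not grip or lift the stop or the cake, and leave the knife, the cup and the sugar shaker where they stand.

Things in the scene. Friction and masses are not known exactly. Their poses are not given: they have to be found in the camera images.
- guide: Cake portioning board, pale wood, fixed, 110 x 253 mm, deck (top) 18 mm above the counter. Origin on the counter below the knife slot, mid-channel. y runs along the channel, from the knife slot to the cake's side (board from y = -118 to +135 mm); x across, away from the robot (-64 to +46 mm); z up. Channel 63 mm wide, between a rear fence 24 mm high and a front lip 14 mm high (lip only at y > 0).
- knife_slot (a point): Middle of the knife slot on the deck (guide x = 0, y = 0), axes as the guide's. Two pairs of steel knife-guide uprights stand here, one pair each side of the channel at x = 32 to 41 mm either way, 24 mm long along y, 72 mm high above the deck; the channel between them is open to cake and fingers. The receipt printer, 120 mm high, stands 205 to 295 mm off along guide +y.
- notch_middle (a point): Top of the middle notch (guide x = -53, y = -46 mm) in the steel bar that carries the stop along the near side: bar 12 mm wide, top 14 mm above the deck, guide y = -114 to -14 mm. Three cross notches 8 mm wide, 15 mm apart along y; the ones either side are for 50 mm (outer) and 20 mm (inner) portions, this one for 35 mm. Axes as the guide's.
- stop_travel (a joint): Stop position along the bar, m: 0 = outer end, grows towards the knife slot (stop face at guide y = value - 0.075), end of travel 0.060; starts at 0 to 0.025. Plunger in the outer notch at 0.025, middle 0.040, inner 0.055. It drops in and pulls the stop home from about 3 mm short. Sliding takes about 2 N, leaving a notch either way about 12 N, then the force falls suddenly.
- stop_push (a point): Middle of the outer face of the stop plate, 25 mm above the deck: the face to push; it looks along guide -y. Axes as the guide's. The carriage on the bar and its bracket, at guide x = -66 to -24 mm, reach 16 mm farther out than this face and carry a black plunger knob, 46 mm above the deck.
- stop_face (a point): Middle of the inner face of the stop plate, 25 mm above the deck, 6 mm from stop_push; it looks along guide +y to the cake, whose end shall rest against it. Axes as the guide's.
- stop: Sliding stop: an upright aluminium plate across the channel: 6 mm thick along y, guide x = -43 to +29 mm, from 3 to 47 mm above the deck. Origin at deck level in the plane of the stop face, mid-channel; axes as the guide's. It moves only along the bar.
- cake: Bar of dark cake, 58 mm wide (x), 100 mm long (y), 53 mm high (nuts on top to 59), about 0.19 kg, loose on the deck in the channel. Origin in the middle of its underside; y along the channel, so its ends lie 50 mm either way along y. At the start its front end is 3 to 28 mm short of the knife slot. Sliding it takes 1 to 2 N.
- cake_knife: Cake knife with a black handle and a steel blade, 200 x 24 x 16 mm, lying behind the board; leave it. Origin at the underside between handle and blade. Behind it stands the glass display case, 0.42 m high, its front 105 to 165 mm beyond the guide's origin, parallel to the counter edge; keep the arm clear of it.
- sugar_shaker: Glass sugar shaker, 44 mm across, 90 mm high, at one end of the board; leave it. Origin in the middle of its underside.
- espresso_cup_1: White espresso cup, 62 x 89 x 52 mm with its handle, at the other end of the board; leave it. Origin at its underside.

How it is judged:
By the outcome, as a careful person would: the job done as asked, in the order asked, and still so for the second after the job is handed in, with the robot touching nothing.
It also fails if it takes over 72 s, if anything falls off the work surface, if the arm or the gripper's body presses on something with over 40 N, if the wrist force passes 120 N, or if a joint passes its speed limit or range.

## Working session

There is one attempt and no reset: what is moved stays moved. The work goes in short steps, Python scripts to look and compute and a tool call to move; the robot and the scene stay as the last step left them, time stands still between calls to the robot, and variables do not carry over. Pictures are saved under pics/ and viewed, at most 10 in all, crops included, and the job is handed in when it is done.

Besides the shell and the picture viewer there is one more tool, called after ">>>" as a command line: name --argument value ..., lists and objects as JSON in quotes. send_rows: Moves the arm, as the interface text tells. Its arguments: {"type":"object","properties":{"steps":{"type":"array"},"newtons":{"type":"number"}},"required":["steps"]}

```bash
mkdir -p pics; python3 - <<'E'
from rig import *
import cv2,numpy as np
s=get_state();print(s)
ims=[get_image(n) for n in("scene","top")]
for n,i in zip(("scene","top"),ims):
    cv2.imwrite(f"pics/{n}0.png",cv2.cvtColor(i["color"],cv2.COLOR_RGB2BGR));print(n,i["mtx"],i["k1"],i["T"])
E
```

```text
{'clock': 0.0, 'qpos': array([ 1.09399161e+00,  2.76576371e-01,  1.50613452e+00,  1.49080067e-05,
        1.36067090e+00, -1.20991606e-01]), 'qd': array([-0.00102208,  0.00048067, -0.00079158, -0.00031507, -0.00081361,
       -0.00228118]), 'effort': array([-1.08995348e-04, -4.16774046e+01, -2.45807451e+01, -5.02788298e-04,
        1.12024162e-02, -2.14865054e-05]), 'position': array([0.20005789, 0.53852032, 0.23044976]), 'ee_rot': array([-2.70386435e-04,  1.76971025e-01,  9.84215655e-01, -8.52757405e-04]), 'contact_force': array([ 0.11419627, -0.03353311, -0.52456837]), 'moment': array([ 0.0042565 , -0.01244008,  0.03485108]), 'gripper_force': 0.0, 'width': 0.08546832587993379}
scene [[405.67706992   0.         252.66376479]
 [  0.         405.67706992 195.46229176]
 [  0.           0.           1.        ]] -0.09115570127770402 [[ 0.53515649 -0.50946551  0.67383412 -0.00179772]
 [-0.84460814 -0.3079258   0.43797122 -0.61343683]
 [-0.01564032 -0.80350893 -0.59508721  0.57350055]
 [ 0.          0.          0.          1.        ]]
top [[411.93598868   0.         257.14832446]
 [  0.         411.93598868 190.80535087]
 [  0.           0.           1.        ]] -0.1322368762743337 [[-0.00981396 -0.997696    0.06712959  0.53352292]
 [-0.99994722  0.0095877  -0.00369179 -0.24210059]
 [ 0.00303967 -0.06716228 -0.99773743  0.96182638]
 [ 0.          0.          0.          1.        ]]
```

View pics/scene0.png

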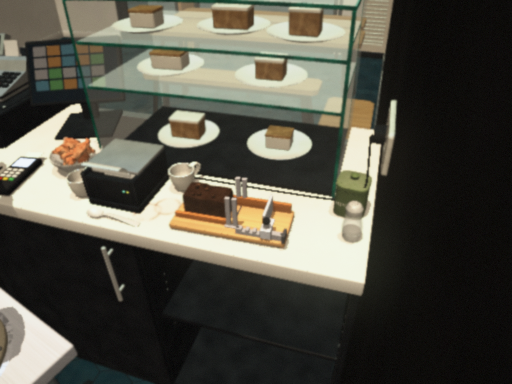

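View pics/top0.png

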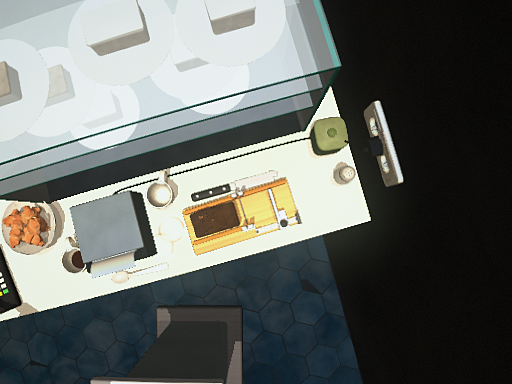

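Scene: board with cake (208,200), uprights (235,200), stop (268,215). Top: board spans (183..300, 177..255), cake at (217,218), stop at (280,205), and the cup, knife and shaker around it. I'll enlarge the top view to get corners.

```bash
cat > h.py <<'E'
import numpy as np,cv2
from rig import *
from scipy.spatial.transform import Rotation as R
def ray(im,uv,T=None):
    K=im["mtx"]; T=im["T"] if T is None else T
    d=(np.array(uv,float)-K[:2,2])/[K[0,0],K[1,1]]
    u=d.copy()
    for _ in range(30): u=d/(1+im["k1"]*(u@u))
    return T[:3,3],T[:3,:3]@np.r_[u,1]
def onz(im,uv,z,T=None):
    o,d=ray(im,uv,T); return o+d*(z-o[2])/d[2]
def proj(im,P,T=None):
    T=im["T"] if T is None else T
    c=T[:3,:3].T@(np.array(P)-T[:3,3]); u=c[:2]/c[2]; u=u*(1+im["k1"]*(u@u))
    return u*im["mtx"][[0,1],[0,1]]+im["mtx"][:2,2]
def tool():
    s=get_state(); T=np.eye(4); T[:3,:3]=R.from_quat(s["ee_rot"],scalar_first=True).as_matrix(); T[:3,3]=s["position"]; return T
def save(name,c,box=None,k=1):
    if box: x0,y0,x1,y1=box; c=c[y0:y1,x0:x1]
    cv2.imwrite("pics/"+name,cv2.resize(cv2.cvtColor(c,cv2.COLOR_RGB2BGR),None,fx=k,fy=k,interpolation=cv2.INTER_CUBIC))
E
python3 - <<'E'
from h import *
t=get_image("top");save("top1.png",t["color"],(175,155,315,265),5.5)
w=get_image("wrist");print(w["mtx"],w["k1"],w["mount"])
h=cv2.cvtColor(t["color"],cv2.COLOR_RGB2HSV)
m=cv2.inRange(h,(8,90,90),(28,255,255));m[:170]=0;m[262:]=0;m[:,:175]=0;m[:,310:]=0
p=cv2.findNonZero(m);r=cv2.minAreaRect(p);print(r);b=cv2.boxPoints(r)
for q in b: print(q,onz(t,q,.018))
E
```

```text
[[335.48952325   0.         255.17207896]
 [  0.         335.48952325 186.1382014 ]
 [  0.           0.           1.        ]] -0.09993695579190337 [[-5.08317964e-04 -9.49704274e-01 -3.13147782e-01  7.87583373e-02]
 [ 9.99999714e-01 -3.07450455e-04 -6.90826569e-04  1.39932964e-04]
 [ 5.59803517e-04 -3.13148044e-01  9.49704159e-01 -1.41841026e-01]
 [ 0.00000000e+00  0.00000000e+00  0.00000000e+00  1.00000000e+00]]
((240.5699462890625, 215.86614990234375), (48.05312728881836, 109.89269256591797), 72.59729766845703)
[180.9527  209.37305] [ 0.55592249 -0.0699876   0.018     ]
[285.8152 176.5057] [ 0.62941149 -0.31196587  0.018     ]
[300.1872  222.35925] [ 0.52364633 -0.34345492  0.018     ]
[195.3247 255.2266] [ 0.45081159 -0.10284228  0.018     ]
```

View pics/top1.png

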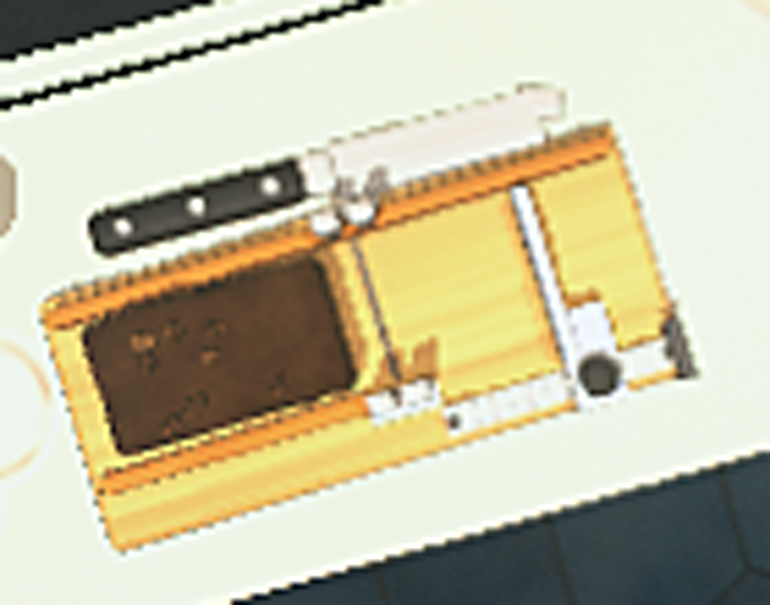

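Measured: guide origin ≈ (0.551, -0.212), guide yaw ≈ 16.9°. The crop shows the stop's knob at (600,373), the plate from (520,190) to (570,380), and the cake's front at about (335,320). First I turn the tool so its y lies along guide +y, with the fingers shut.

>>> send_rows --steps '[-1,0,0,0,-7.46,-1,0,0,0,-7.46,-1,0,0,0,-7.46,-1,0,0,0,-7.46,-1,0,0,0,-7.46,-1,0,0,0,0]'

```text
clock: 0.8
position: [0.2002, 0.5389, 0.2311]
ee_rot: [-0.0, -0.147, 0.989, -0.0]
contact_force: [0.3, 0.8, -0.5]
width: 0.0005
gripper_force: 0.0
```

>>> send_rows --steps '[-1,-0.6,-4.78,0,0,-1,-0.6,-4.78,0,0,-1,-0.6,-4.78,0,0,-1,-0.6,-4.78,0,0,-1,-0.6,-4.78,0,0,-1,-0.6,-4.78,0,0,-1,-0.6,-4.78,0,0,-1,-0.6,-4.78,0,0,-1,-0.6,-4.78,0,0]'

```text
clock: 1.7
position: [0.3775, 0.1414, 0.2315]
ee_rot: [0.001, -0.146, 0.989, 0.0]
contact_force: [1.4, -0.1, 0.4]
width: 0.0001
gripper_force: 0.0
```

>>> send_rows --steps '[-1,-0.6,-4.78,0,0,-1,-0.6,-4.78,0,0,-1,-0.6,-4.78,0,0,-1,-0.6,-4.78,0,0,-1,-0.6,-4.78,0,0,-1,-0.6,-4.78,0,0,-1,-0.6,-4.78,0,0,-1,-0.6,-4.78,0,0,-1,-0.6,-4.78,0,0,-1,0,0,0,0,-1,0,0,0,0]'

```text
clock: 2.8
position: [0.5538, -0.2535, 0.2303]
ee_rot: [-0.001, -0.145, 0.989, 0.001]
contact_force: [0.0, 1.0, 0.7]
width: -0.0
gripper_force: 0.0
```

```bash
python3 - <<'E'
from h import *
T=tool();w=get_image("wrist");np.savez("w1.npz",T=T@w["mount"]);print(T,get_state()["clock"])
save("w1.png",w["color"],None,1.5)
E
```

```text
[[-0.95789774 -0.28710547 -0.0015387   0.55377778]
 [-0.28710769  0.95789715  0.0014946  -0.25352421]
 [ 0.0010448   0.00187345 -0.9999977   0.23028372]
 [ 0.          0.          0.          1.        ]] 2.85
```

View pics/w1.png

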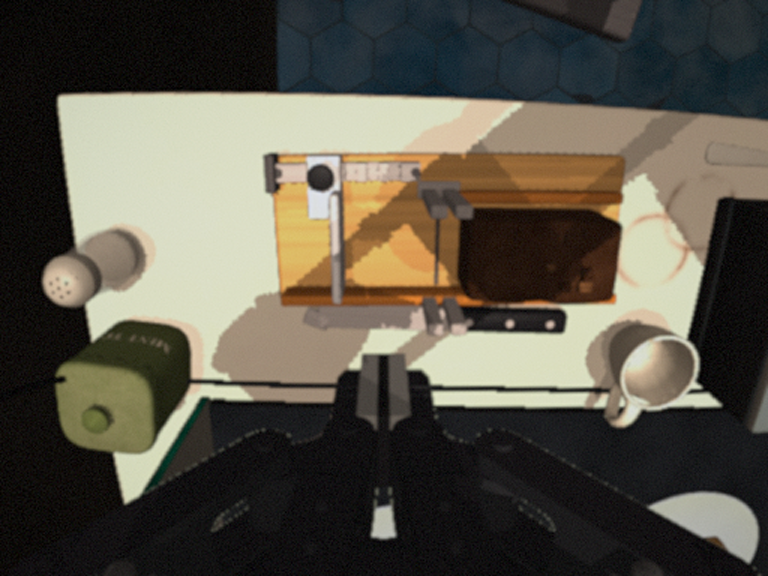

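Wrist view (1.5x): board (275–624, 155–305), slot line at column 437, plate at columns 330–343, cake columns 460–620, knob (320,177). Everything lies parallel to the image columns.

```bash
python3 - <<'E'
from h import *
w=get_image("wrist");T=np.load("w1.npz")["T"]
t=get_image("top")
def g(P,o=(.551,-.212),a=np.radians(16.9)):
    d=np.array(P[:2])-o; return np.round(1000*np.array([d[0]*np.cos(a)+d[1]*np.sin(a),-d[0]*np.sin(a)+d[1]*np.cos(a)]),1)
for n,uv,z in [("NL corner",(278,155),.018),("NR corner",(624,157),.018),("slot near",(437,222),.018),("slot far",(437,284),.018),("plate top L",(331,240),.065),("plate R",(343,240),.065),("plate Rbot",(343,240),.021),("cake front top",(465,250),.071),("cake front bot",(459,250),.018),("cake rear top",(621,240),.071),("knob",(320,177),.066)]:
    print(n,g(onz(w,np.array(uv)/1.5,z,T)))
for n,uv,z in [("slot",(357,240),.018),("slot",(392,380),.018),("plate topL",(517,190),.065),("plate topR",(530,190),.065),("plate botL",(560,375),.065),("knob",(600,373),.066),("cake fr",(330,265),.071),("cake fr",(355,380),.071),("cake rear",(85,330),.071),("NL",(690,375),.018)]:
    print("top",n,g(onz(t,np.array(uv)/5.5+[175,155],z)))
c=w["color"].astype(int).sum(2)
print(c[150:175:6,215:232]); print(c[165,300:312])
save("w1c.png",w["color"],(170,95,430,230),3)
E
```

```text
NL corner [ -62.8 -113.4]
NR corner [-62.1 129.5]
slot near [-14.9  -2.3]
slot far [31.9 -1. ]
plate top L [-13.5 -73.7]
plate R [-13.4 -66.2]
plate Rbot [ -2.7 -69.7]
cake front top [-8.2  9.7]
cake front bot [ 5.8 14.3]
cake rear top [-14.7 108.7]
knob [-52.9 -79. ]
top slot [29.  -2.4]
top slot [-31.    1.1]
top plate topL [ 26.2 -69.9]
top plate topR [ 24.6 -74.9]
top plate botL [-48.8 -64.1]
top knob [-52.8 -79.3]
top cake fr [19.7  9.5]
top cake fr [-26.4  13.5]
top cake rear [ 24.1 109.3]
top NL [ -66.4 -117.8]
[[508 508 463 450 523 590 619 616 558 454 299 228 273 372 449 475 471]
 [523 516 491 475 515 574 614 614 584 479 310 227 269 374 460 476 471]
 [499 503 484 463 473 567 611 622 592 489 339 228 217 237 250 262 254]
 [511 516 497 457 463 546 579 548 515 424 291 205 194 216 257 268 271]
 [361 337 339 329 358 406 439 452 415 345 286 208 191 221 242 264 254]]
[270 277 267 226 166  96  48  38  24  21  40  57]
```

View pics/w1c.png

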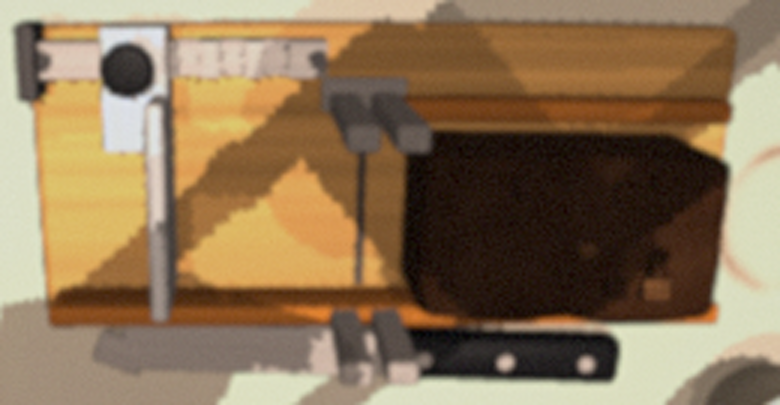

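Slot correction −1.5 mm gives a stop face about −67 mm (travel about 8 mm), cake front about y=+12, and cake rear about +110. Now down behind the stop at guide x≈+2, y≈−100.

>>> send_rows --steps '[-1,-0.55,-3,0,0,-1,-0.55,-3.1,0,0,-1,0,0,3.9,0,-1,0,0,3.9,0,-1,0,0,3.9,0,-1,0,0,3.9,0,-1,0,0,2,0,-1,0,0,1.6,0,-1,0,0,0,0,-1,0,0,0,0]'

```text
clock: 3.95
position: [0.5825, -0.3069, 0.0401]
ee_rot: [0.0, -0.147, 0.989, -0.0]
contact_force: [0.4, 0.4, -0.1]
width: 0.0005
gripper_force: 0.0
```

```bash
python3 - <<'E'
from h import *
T=tool();w=get_image("wrist");np.savez("w2.npz",T=T@w["mount"]);print(T[:3,3],get_state()["contact_force"])
save("w2.png",w["color"],None,1.5)
E
```

```text
[ 0.58245185 -0.30692893  0.04006857] [0.23509314 0.36624096 0.02720136]
```

View pics/w2.png

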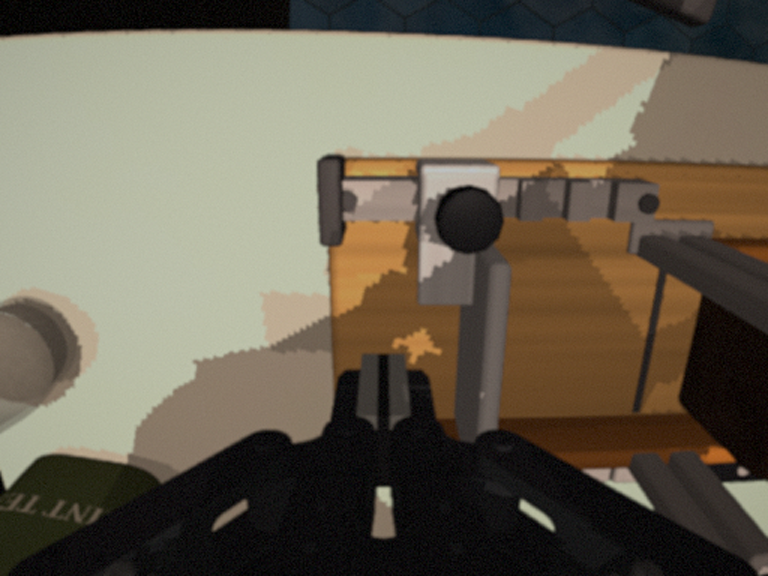

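Fingers are behind the stop on the board, clear of bracket and fence; tip (383,380), plate (480,340), notches at columns 520/567/612. Approaching until contact.

>>> send_rows --steps '[-1,0,0.5,0,0,-1,0,0.3,0,0,-1,0,0.2,0,0,-1,0,0.2,0,0]'

```text
clock: 4.4
position: [0.5788, -0.2962, 0.0398]
ee_rot: [0.0, -0.147, 0.989, -0.0]
contact_force: [0.3, 0.1, -0.5]
width: 0.0003
gripper_force: 0.0
```

>>> send_rows --steps '[-1,0,0.2,0,0,-1,0,0.2,0,0]'

```text
clock: 4.6
position: [0.578, -0.2937, 0.0396]
ee_rot: [0.0, -0.147, 0.989, -0.001]
contact_force: [-0.1, -3.7, -0.6]
width: -0.0003
gripper_force: 1.5
```

>>> send_rows --steps '[-1,0,0.2,0,0,-1,0,0.2,0,0]'

```text
clock: 4.8
position: [0.5767, -0.2895, 0.0396]
ee_rot: [0.0, -0.147, 0.989, -0.001]
contact_force: [0.3, -3.6, 1.5]
width: -0.0001
gripper_force: 1.6
```

>>> send_rows --steps '[-1,0,0.2,0,0,-1,0,0.2,0,0]'

```text
clock: 5.0
position: [0.5754, -0.2852, 0.0395]
ee_rot: [0.0, -0.147, 0.989, -0.0]
contact_force: [0.3, -2.8, 1.5]
width: 0.0
gripper_force: 1.6
```

Sliding at about 3 N. On towards the outer notch in finer steps.

>>> send_rows --steps '[-1,0,0.15,0,0,-1,0,0.1,0,0]'

```text
clock: 5.2
position: [0.574, -0.2812, 0.0389]
ee_rot: [-0.0, -0.147, 0.989, 0.001]
contact_force: [-0.6, -0.2, -0.8]
width: 0.0
gripper_force: 0.0
```

>>> send_rows --steps '[-1,0,0.1,0,0,-1,0,0.1,0,0]'

```text
clock: 5.4
position: [0.5735, -0.2797, 0.0388]
ee_rot: [-0.0, -0.147, 0.989, 0.001]
contact_force: [0.4, 0.7, -0.1]
width: -0.0
gripper_force: 0.0
```

>>> send_rows --steps '[-1,0,0.1,0,0]'

```text
clock: 5.5
position: [0.5734, -0.2794, 0.0389]
ee_rot: [-0.0, -0.147, 0.989, 0.0]
contact_force: [0.1, -1.8, -0.9]
width: 0.0
gripper_force: 0.8
```

>>> send_rows --steps '[-1,0,0.1,0,0]'

```text
clock: 5.6
position: [0.5734, -0.2793, 0.039]
ee_rot: [-0.0, -0.147, 0.989, -0.001]
contact_force: [0.6, -4.2, -2.7]
width: -0.0004
gripper_force: 1.8
```

>>> send_rows --steps '[-1,0,0.1,0,0]'

```text
clock: 5.7
position: [0.5734, -0.2791, 0.0391]
ee_rot: [0.0, -0.147, 0.989, -0.001]
contact_force: [0.7, -5.3, -4.5]
width: 0.0002
gripper_force: 3.0
```

>>> send_rows --steps '[-1,0,0.1,0,0]'

```text
clock: 5.8
position: [0.5733, -0.2789, 0.0391]
ee_rot: [0.0, -0.147, 0.989, -0.002]
contact_force: [1.2, -8.2, -5.6]
width: -0.0001
gripper_force: 3.8
```

Dropped into the outer notch (force vanished, then contact at y≈−0.2794), now loading to leave it. The middle notch should have contact at TCP y≈−0.265.

>>> send_rows --steps '[-1,0,0.1,0,0]'

```text
clock: 5.9
position: [0.5733, -0.2788, 0.0391]
ee_rot: [0.001, -0.148, 0.989, -0.003]
contact_force: [1.1, -9.8, -6.3]
width: 0.0003
gripper_force: 4.7
```

>>> send_rows --steps '[-1,0,0.1,0,0]'

```text
clock: 6.0
position: [0.5733, -0.2787, 0.0391]
ee_rot: [0.001, -0.148, 0.989, -0.003]
contact_force: [1.6, -11.7, -6.7]
width: 0.0004
gripper_force: 5.5
```

>>> send_rows --steps '[-1,0,0.1,0,0]'

```text
clock: 6.1
position: [0.5733, -0.2785, 0.0392]
ee_rot: [0.001, -0.148, 0.989, -0.004]
contact_force: [0.7, -12.2, -7.9]
width: -0.0002
gripper_force: 6.4
```

>>> send_rows --steps '[-1,0,0.05,0,0]'

```text
clock: 6.2
position: [0.5733, -0.2785, 0.0392]
ee_rot: [0.001, -0.148, 0.989, -0.005]
contact_force: [2.6, -13.5, -8.4]
width: -0.0001
gripper_force: 6.5
```

>>> send_rows --steps '[-1,0,0.05,0,0]'

```text
clock: 6.3
position: [0.5733, -0.2784, 0.0392]
ee_rot: [0.001, -0.148, 0.989, -0.005]
contact_force: [1.2, -14.5, -8.8]
width: -0.0001
gripper_force: 6.9
```

>>> send_rows --steps '[-1,0,0.05,0,0]'

```text
clock: 6.4
position: [0.5732, -0.2783, 0.0392]
ee_rot: [0.001, -0.148, 0.989, -0.005]
contact_force: [1.4, -15.2, -9.4]
width: -0.0
gripper_force: 7.3
```

>>> send_rows --steps '[-1,0,0.05,0,0]'

```text
clock: 6.5
position: [0.5732, -0.2782, 0.0392]
ee_rot: [0.001, -0.148, 0.989, -0.006]
contact_force: [1.9, -14.7, -10.0]
width: 0.0002
gripper_force: 7.3
```

>>> send_rows --steps '[-1,0,0.05,0,0]'

```text
clock: 6.6
position: [0.5726, -0.2763, 0.0391]
ee_rot: [0.001, -0.147, 0.989, -0.004]
contact_force: [1.2, -7.6, -5.2]
width: 0.0001
gripper_force: 3.6
```

>>> send_rows --steps '[-1,0,0.05,0,0]'

```text
clock: 6.7
position: [0.5716, -0.2732, 0.039]
ee_rot: [0.0, -0.147, 0.989, -0.001]
contact_force: [0.8, -3.7, -2.4]
width: -0.0
gripper_force: 1.7
```

Freed and calm. Now gently to the middle notch.

>>> send_rows --steps '[-1,0,0,0,0]'

```text
clock: 6.8
position: [0.5711, -0.2716, 0.039]
ee_rot: [0.0, -0.147, 0.989, -0.0]
contact_force: [0.2, -3.1, -1.5]
width: -0.0001
gripper_force: 1.3
```

>>> send_rows --steps '[-1,0,0.1,0,0,-1,0,0.1,0,0]'

```text
clock: 7.0
position: [0.5703, -0.2686, 0.0393]
ee_rot: [-0.0, -0.147, 0.989, 0.0]
contact_force: [-1.0, -0.5, -0.6]
width: -0.0003
gripper_force: 0.4
```

>>> send_rows --steps '[-1,0,0.1,0,0]'

```text
clock: 7.1
position: [0.5699, -0.267, 0.0394]
ee_rot: [-0.0, -0.147, 0.989, 0.001]
contact_force: [0.1, -0.4, 0.4]
width: 0.0001
gripper_force: 0.0
```

>>> send_rows --steps '[-1,0,0.1,0,0]'

```text
clock: 7.2
position: [0.5697, -0.2662, 0.0395]
ee_rot: [-0.0, -0.147, 0.989, 0.001]
contact_force: [-0.6, 0.5, -0.0]
width: 0.0001
gripper_force: 0.0
```

The force vanished at y≈−0.2686: the plunger dropped in. Back off, rise, and look.

>>> send_rows --steps '[-1,0,-1,0,0,-1,0,-1.5,0,0,-1,0,0,-3,0,-1,0,0,-4,0,-1,0,0,-4,0,-1,0,0,-4,0,-1,0,0,-4,0,-1,0.6,2.1,0,0,-1,0.5,2.1,0,0,-1,0,0,0,0,-1,0,0,0,0]'

```text
clock: 8.3
position: [0.5549, -0.2552, 0.2297]
ee_rot: [0.0, -0.147, 0.989, -0.001]
contact_force: [0.5, 0.2, -0.5]
width: -0.0002
gripper_force: 0.0
```

```bash
python3 - <<'E'
from h import *
Tt=tool();w=get_image("wrist");T=Tt@w["mount"];print(Tt[:3,3],get_state()["contact_force"])
save("w3c.png",w["color"],(170,95,430,230),3)
np.savez("w3.npz",T=T,c=w["color"])
E
```

```text
[ 0.5549085  -0.255214    0.22966633] [ 0.59165761 -0.34739573 -0.29727985]
```

View pics/w3c.png

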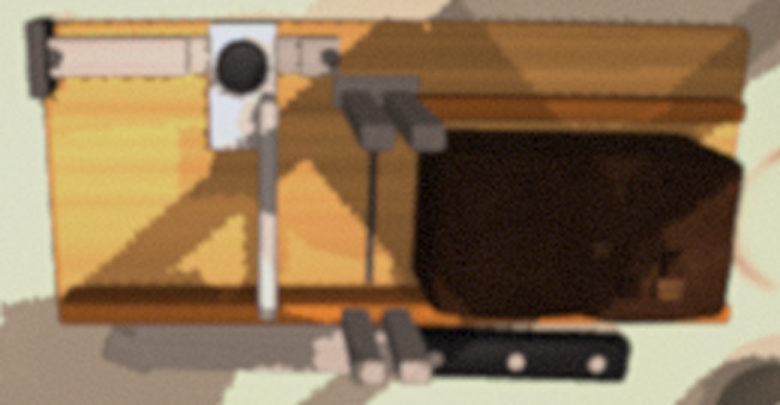

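The knob now sits midway between the visible outer notch (197,57) and inner notch (295,57), so the stop is in the middle notch; the cake is undisturbed. Now behind the cake.

>>> send_rows --steps '[-1,-0.3,3.6,0,0,-1,-0.3,3.6,0,0,-1,-0.3,3.6,0,0,-1,0,3.6,0,0,-1,0,3.5,0,0,-1,0,0,3,0,-1,0,0,4,0,-1,0,0,2.5,0,-1,0,0,0,0,-1,0,0,0,0]'

```text
clock: 9.35
position: [0.5119, -0.0811, 0.1344]
ee_rot: [-0.0, -0.147, 0.989, -0.0]
contact_force: [-0.3, -0.4, 0.0]
width: 0.0001
gripper_force: 0.0
```

```bash
python3 - <<'E'
from h import *
T=tool();w=get_image("wrist");print(T[:3,3],get_state()["contact_force"])
save("w4.png",w["color"],None,1.2)
d=np.load("w3.npz")
def g(P,o=(.5514,-.2134),a=np.radians(16.9)):
    d=np.array(P[:2])-o; return np.round(1000*np.array([d[0]*np.cos(a)+d[1]*np.sin(a),-d[0]*np.sin(a)+d[1]*np.cos(a)]),1)
for n,uv,z in[("slot",(372,220),.018),("plateR",(276,210),.065),("plateL",(259,210),.065),("cake fr",(420,220),.071),("knob",(240,66),.066)]:
    print(n,g(onz(w,np.array(uv)/3+[170,95],z,d["T"])))
print("tcp",g(T[:3,3]))
E
```

```text
[ 0.51190311 -0.0810855   0.13435306] [ 0.05858368 -0.49431732  0.23154996]
slot [ 8.3 -0. ]
plateR [ -7.7 -35.9]
plateL [ -7.7 -41.2]
cake fr [-6.1  8.6]
knob [-52.7 -47. ]
tcp [  0.7 138.1]
```

View pics/w4.png

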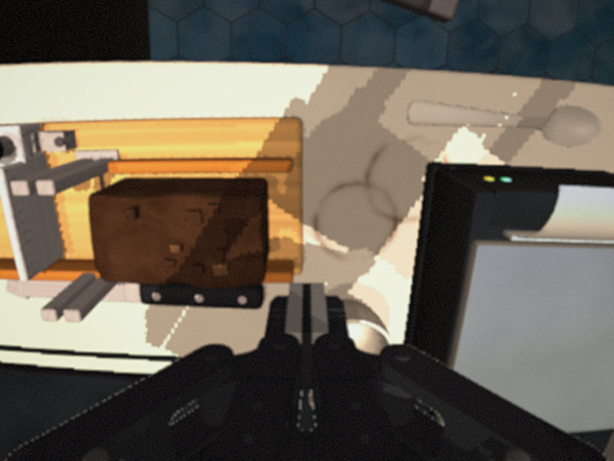

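Stop face measured at −35.9 mm (expected −35): middle notch confirmed. Fingers (307,300) are between the cake's rear (268,230) and the printer (430,230). Descend and approach.

>>> send_rows --steps '[-1,0,0,3,0,-1,0,0,3,0,-1,0,0,2.8,0,-1,0,0,0,0,-1,0,-0.4,0,0,-1,0,-0.3,0,0,-1,0,0,0,0]'

```text
clock: 10.1
position: [0.5149, -0.088, 0.0482]
ee_rot: [0.002, -0.147, 0.989, -0.001]
contact_force: [0.3, 0.5, -0.3]
width: 0.0001
gripper_force: 0.0
```

>>> send_rows --steps '[-1,0,-0.2,0,0,-1,0,-0.2,0,0]'

```text
clock: 10.3
position: [0.5145, -0.0909, 0.0471]
ee_rot: [0.001, -0.147, 0.989, -0.0]
contact_force: [-0.6, 3.0, 3.8]
width: -0.0
gripper_force: 1.5
```

>>> send_rows --steps '[-1,0,-0.2,0,0,-1,0,-0.2,0,0]'

```text
clock: 10.5
position: [0.5149, -0.0941, 0.0465]
ee_rot: [-0.0, -0.147, 0.989, 0.001]
contact_force: [-1.6, 3.0, 2.8]
width: -0.0003
gripper_force: 1.8
```

>>> send_rows --steps '[-1,0,-0.2,0,0,-1,0,-0.2,0,0]'

```text
clock: 10.7
position: [0.5162, -0.0981, 0.0463]
ee_rot: [-0.0, -0.147, 0.989, 0.0]
contact_force: [-1.2, 3.8, 4.5]
width: 0.0001
gripper_force: 2.2
```

Cake sliding at about 3–4 N. About 37–40 mm remain; I'll go 28 mm, then in fine steps.

>>> send_rows --steps '[-1,0,-0.2,0,0,-1,0,-0.2,0,0,-1,0,-0.2,0,0,-1,0,-0.2,0,0,-1,0,-0.2,0,0,-1,0,-0.2,0,0,-1,0,-0.2,0,0]'

```text
clock: 11.4
position: [0.5206, -0.112, 0.0463]
ee_rot: [0.0, -0.147, 0.989, 0.0]
contact_force: [-1.5, 4.0, 3.5]
width: 0.0003
gripper_force: 2.2
```

>>> send_rows --steps '[-1,0,-0.2,0,0,-1,0,-0.2,0,0,-1,0,-0.2,0,0,-1,0,-0.2,0,0,-1,0,-0.2,0,0,-1,0,-0.2,0,0,-1,0,-0.2,0,0]'

```text
clock: 12.1
position: [0.5246, -0.1254, 0.0463]
ee_rot: [-0.0, -0.147, 0.989, 0.0]
contact_force: [0.1, 3.3, 3.6]
width: -0.0001
gripper_force: 2.2
```

```bash
python3 - <<'E'
from h import *
T=tool();w=get_image("wrist");T2=T@w["mount"];t=get_image("top")
save("w5.png",w["color"],None,1.2)
def g(P,o=(.5514,-.2134),a=np.radians(16.9)):
    d=np.array(P[:2])-o; return np.round(1000*np.array([d[0]*np.cos(a)+d[1]*np.sin(a),-d[0]*np.sin(a)+d[1]*np.cos(a)]),1)
print("tcp",g(T[:3,3]),get_state()["contact_force"]); np.savez("w5.npz",T=T2)
E
```

```text
tcp [-0. 92.] [-0.38482537  2.13850652  1.76140807]
```

View pics/w5.png

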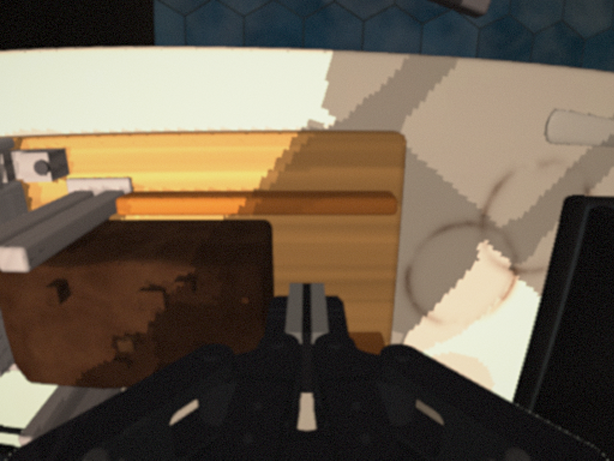

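Cake straight in its channel, rear end at column 272, between the uprights. About 10 mm to go; fine steps now.

>>> send_rows --steps '[-1,0,-0.15,0,0,-1,0,-0.15,0,0,-1,0,-0.15,0,0,-1,0,-0.15,0,0]'

```text
clock: 12.6
position: [0.5264, -0.1312, 0.0462]
ee_rot: [-0.0, -0.147, 0.989, -0.0]
contact_force: [-1.3, 2.9, 3.0]
width: 0.0002
gripper_force: 1.5
```

>>> send_rows --steps '[-1,0,-0.1,0,0,-1,0,-0.1,0,0]'

```text
clock: 12.8
position: [0.527, -0.1331, 0.0462]
ee_rot: [0.0, -0.147, 0.989, -0.0]
contact_force: [-0.7, 2.1, 1.3]
width: 0.0003
gripper_force: 1.4
```

>>> send_rows --steps '[-1,0,-0.1,0,0]'

```text
clock: 12.9
position: [0.5273, -0.134, 0.0462]
ee_rot: [0.0, -0.147, 0.989, -0.0]
contact_force: [-0.5, 1.7, 1.2]
width: -0.0002
gripper_force: 1.3
```

>>> send_rows --steps '[-1,0,-0.1,0,0]'

```text
clock: 13.0
position: [0.5276, -0.135, 0.0462]
ee_rot: [0.0, -0.147, 0.989, -0.0]
contact_force: [-1.1, 2.8, 2.7]
width: -0.0007
gripper_force: 1.3
```

>>> send_rows --steps '[-1,0,-0.1,0,0]'

```text
clock: 13.1
position: [0.5279, -0.136, 0.0462]
ee_rot: [0.0, -0.147, 0.989, -0.0]
contact_force: [-1.6, 2.9, 0.8]
width: 0.0001
gripper_force: 1.2
```

>>> send_rows --steps '[-1,0,-0.1,0,0]'

```text
clock: 13.2
position: [0.5282, -0.1369, 0.0462]
ee_rot: [0.0, -0.147, 0.989, -0.0]
contact_force: [0.2, 1.8, 1.3]
width: 0.0
gripper_force: 1.1
```

>>> send_rows --steps '[-1,0,-0.1,0,0]'

```text
clock: 13.3
position: [0.5284, -0.1378, 0.0462]
ee_rot: [0.0, -0.147, 0.989, 0.0]
contact_force: [-0.2, 2.9, 0.9]
width: -0.0001
gripper_force: 2.2
```

>>> send_rows --steps '[-1,0,-0.1,0,0]'

```text
clock: 13.4
position: [0.5284, -0.1379, 0.0462]
ee_rot: [-0.0, -0.147, 0.989, 0.001]
contact_force: [-1.1, 6.4, 2.8]
width: 0.0001
gripper_force: 3.3
```

The cake stalled with a force rise to 6 N (below 12): it rests against the stop. Withdraw, rise, and look.

>>> send_rows --steps '[-1,0,0.3,0,0,-1,0,0.7,0,0,-1,0,1,0,0,-1,0,0,-3,0,-1,0,0,-5,0,-1,0,0,-5,0,-1,0,0,-5,0,-1,0.4,-4.5,0,0,-1,0.4,-4.5,0,0,-1,0,-4.5,0,0,-1,0,0,0,0,-1,0,0,0,0]'

```text
clock: 14.6
position: [0.5542, -0.2513, 0.2255]
ee_rot: [-0.001, -0.146, 0.989, 0.001]
contact_force: [0.0, 0.0, -0.3]
width: 0.0004
gripper_force: 0.0
```

```bash
python3 - <<'E'
from h import *
T=tool();w=get_image("wrist");T2=T@w["mount"];np.savez("w6.npz",T=T2)
save("w6.png",w["color"],(165,95,425,230),3)
print(T[:3,3],get_state()["contact_force"])
E
```

```text
[ 0.55418714 -0.25128359  0.22550997] [-0.39079057  0.26547033 -0.18647497]
```

View pics/w6.png

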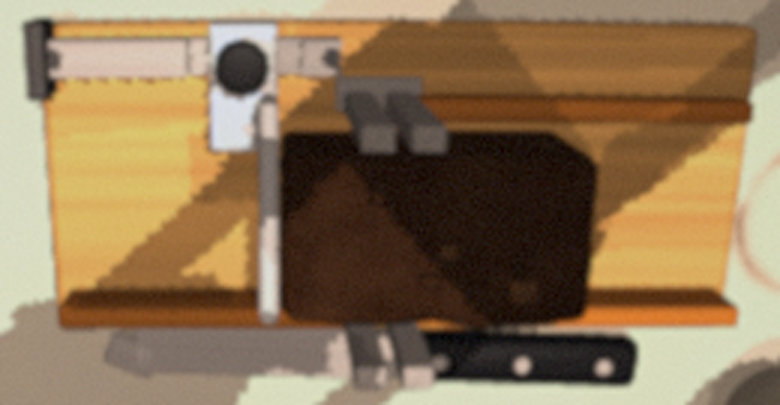

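The cake (282–595) rests against the plate (258–280). The knob (241,67) is still midway between the visible outer and inner notches (197 and 300), and the knife hasn't moved. Handing in.

```bash
python3 -c "
from rig import *
print(sign_off())"
```

```text
the job is handed in; nothing more can be done
None
```

The job is handed in: the final wrist view showed the stop in the middle (35 mm) notch, the cake's end against it and the knife in place; the arm went nowhere near the cup or the sugar shaker, and the run took about 15 s.

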